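# Nest the seed tubs in the caddy and stow it under the shelf

### The job

Clear up after the bird-feeder session: stand all the seed tubs that are there, with the small one now in the caddy, upright in the plywood caddy, nested one inside another in order of size, each fully down. Then slide the loaded caddy between its rails under the shelf until its front is flush against the cork bin, and let go; leave the bird feeder, the glue gun and the screwdriver alone.

Things in the scene. Friction and masses are not known exactly. Their poses are not given: they have to be found in the camera images.
- tub1: widest of the grey plastic seed tubs: round, open on top, 152 mm outside diameter, 54 mm tall, wall 8 mm, base 10 mm thick (lowest 20 mm narrows so that the foot is 144 mm across); stands upright on the bench at the start; origin at the centre of its underside, z up its axis. May be absent (one of tub1 to tub4 can be missing)
- tub2: second widest of the grey plastic seed tubs: round, open on top, 128 mm outside diameter, 60 mm tall, wall 8 mm, base 10 mm thick (lowest 20 mm narrows so that the foot is 120 mm across); stands upright on the bench at the start; origin at the centre of its underside, z up its axis. May be absent (one of tub1 to tub4 can be missing)
- tub3: third widest of the grey plastic seed tubs: round, open on top, 104 mm outside diameter, 66 mm tall, wall 8 mm, base 10 mm thick (lowest 20 mm narrows so that the foot is 96 mm across); stands upright on the bench at the start; origin at the centre of its underside, z up its axis. May be absent (one of tub1 to tub4 can be missing)
- tub4: fourth widest of the grey plastic seed tubs: round, open on top, 80 mm outside diameter, 72 mm tall, wall 8 mm, base 10 mm thick (lowest 20 mm narrows so that the foot is 72 mm across); stands upright on the bench at the start; origin at the centre of its underside, z up its axis. May be absent (one of tub1 to tub4 can be missing)
- tub5: narrowest of the grey plastic seed tubs: round, open on top, 56 mm outside diameter, 78 mm tall, wall 8 mm, base 10 mm thick (lowest 20 mm narrows so that the foot is 48 mm across); stands in the empty caddy at the start; origin at the centre of its underside, z up its axis. Always there
- caddy: loose plywood tray 176 x 176 mm, floor 8 mm thick, rim 18 mm high, 5 mm thick, 0.25 to 0.5 kg; a tongue on its -y side carries an upright handle post. Starts between the rails, outside the shelf, 160 to 220 mm short of the cork bin. Origin at the centre of the tray's underside; +y points away from the post, towards the bin
- caddy_nose (a point): foot of the caddy's leading (+y) face, middle of its width
- caddy_grip (a point): centre of the top of the caddy's handle post: 26 x 26 mm, square to the tray, top 80 mm above the bench, 138 mm from the tray's centre
- bay: fixed storage bay: white open cork bin 176 mm wide, 110 mm deep, 80 mm high; from it two wooden guide rails, 16 mm high, 12 mm thick, 183 mm apart inside, run 420 mm along -y; the caddy slides between them on the bench. Origin at the foot of the middle of the bin's front face, which the caddy butts against; +y points into the bin, z up
- bay_edge (a point): middle of the lower front edge of the bay's plywood shelf, 150 mm above the bench, at y = -125 mm in the bay's frame; the shelf is 14 mm thick, 256 mm wide and runs from here 235 mm along the bay's +y, over the bin; goods on it up to 240 mm; stands on four 16 mm square posts at the bay's x = +-117, y = -115 and +100 mm
- feeder: bystander: finished bird feeder, a carton 190 x 90 mm, 109 mm high, roofed with corks; origin at the centre of its underside; leave alone
- gluegun: bystander: green glue gun lying flat, about 280 x 130 mm, 40 mm high; origin under its barrel; leave alone
- driver: bystander: screwdriver with a red handle, 200 mm long; origin under its middle; leave alone
Things that resemble listed ones, but are neither listed nor needed, are in the scene too. What is shaped like the tub1 but turquoise is not meant. What is shaped like the tub2 but purple is not meant.

How it is judged:
On the way, in this order (a step that is already met when the one before it is completed fails the run):
1. all tubs present are nested in one another, upright in the caddy, the caddy still short of the cork bin (z of tub1 in the frame of caddy between 0.003 and 0.016 m and angle between each of tub1, tub2, tub3, tub4, tub5's own z axis and vertical below 0.1 rad and horizontal distance between each of tub1, tub2, tub3, tub4, tub5 and caddy below 0.07 m and horizontal distance between tub1 and tub2 below 0.04 m and horizontal distance between each of tub1, tub2 and tub3 below 0.04 m and horizontal distance between each of tub1, tub2, tub3 and tub4 below 0.04 m and horizontal distance between each of tub1, tub2, tub3, tub4 and tub5 below 0.04 m and z of tub2 in the frame of caddy between 0.003 and 0.026 m and z of tub3 in the frame of caddy between 0.003 and 0.036 m and z of tub4 in the frame of caddy between 0.003 and 0.046 m and z of tub5 in the frame of caddy between 0.003 and 0.056 m and y of caddy_nose in the frame of bay below -0.02 m), for 0.2 s.
2. the caddy with the nest is flush against the cork bin (z of tub1 in the frame of caddy between 0.003 and 0.016 m and angle between each of tub1, tub2, tub3, tub4, tub5's own z axis and vertical below 0.1 rad and horizontal distance between each of tub1, tub2, tub3, tub4, tub5 and caddy below 0.07 m and horizontal distance between tub1 and tub2 below 0.04 m and horizontal distance between each of tub1, tub2 and tub3 below 0.04 m and horizontal distance between each of tub1, tub2, tub3 and tub4 below 0.04 m and horizontal distance between each of tub1, tub2, tub3, tub4 and tub5 below 0.04 m and z of tub2 in the frame of caddy between 0.003 and 0.026 m and z of tub3 in the frame of caddy between 0.003 and 0.036 m and z of tub4 in the frame of caddy between 0.003 and 0.046 m and z of tub5 in the frame of caddy between 0.003 and 0.056 m and y of caddy_nose in the frame of bay above -0.004 m and angle between the y axis of caddy and the y axis of bay, either way round below 0.035 rad and x of caddy_nose in the frame of bay between -0.01 and 0.01 m and height (world z) of caddy below 0.006 m), for 0.2 s.
At the end, for the whole second after the job is handed in: All tubs present upright (0.1 rad) in the caddy, each seated in the next larger (bases within 8 mm of height), axes within 40 mm of one another and 70 mm of the caddy's centre; caddy flat, its front within 4 mm of the cork bin and square to 0.035 rad; all at rest (all of step 2 and linear speed of each of tub1, tub2, tub3, tub4, tub5, caddy below 0.02 m/s); the robot touches nothing.
It fails at once if the bird feeder is shifted by more than 30 mm (distance of feeder from where it was at the start of the episode above 0.03 m).
It fails at once if the glue gun is shifted by more than 30 mm (distance of gluegun from where it was at the start of the episode above 0.03 m).
It fails at once if the screwdriver is shifted by more than 30 mm (distance of driver from where it was at the start of the episode above 0.03 m).
Of tub1, tub2, tub3, tub4 only 3 to 4 are there at a start; the rules pass over those that are not, and their reading is None.
At some moment in a run one of tub1, tub2, tub3 may be knocked a few centimetres aside while the robot is not near it.
It also fails if it takes over 208 s, if anything falls off the work surface, if the arm or the gripper's body presses on something with over 40 N, if the wrist force passes 120 N, or if a joint passes its speed limit or range.

### The arm

A 6-joint arm with a two-finger parallel gripper is mounted at the origin on the work surface. World frame = base frame: x ahead of the robot, y to its left, z up, the work surface at z = 0. Lengths are in m, angles in rad, forces in N, time in s.
With the tool pointing down it reaches from about 0.3 to 0.875 m from the base axis. Payload 4.2 kg.
Tool frame: the origin (TCP) lies at the very end of the fingers, on their centre line; the grasp point (between the pads) lies ctrl.tcp_to_grasp behind it (ctrl.tcp_to_grasp is the distance from the TCP to the grasp point, in m); z points along the fingers, y is the line along which they close (so a half turn about z gives the same grasp; the last joint's range is limited). The gripper opens to 85 mm and grips with 20 to 120 N. Pads are 22 mm wide; open, the fingers measure 114 mm over their backs; the gripper's body (76 mm by 85 mm) begins 54 mm behind the grasp point. The pads swing forward as they close: fully open they stand 13 mm farther back than shut.
Start: joints at [-1.277, 0.32, 1.565, -0, 1.257, -0.02], TCP at [0.177, -0.547, 0.231] pointing down, gripper open.
Joint ranges: [-3.11, 3.11], [-0.84, 2.01], [0.21, 2.61], [-1.34, 4.49], [0.05, 2.63], [-2.56, 2.56]. Speed limits (rad/s): [2.57, 2.57, 3.14, 3.14, 3.14, 3.14].

### API

Orientations are given as [roll, pitch, yaw] about the fixed x, y, z axes, in that order (R = Rz(yaw) Ry(pitch) Rx(roll)).
In Python, from rig import ctrl gives the robot as it stands.
- The arm moves only by the tool arm_command, never from a script. Its argument "increments" is a list of rows, each a list of 5 numbers: the shift along the tool's x, y, z in mm, then the turn about the tool's z in rad, then the finger opening in mm, from 0 to 85.4. In form: [[x, y, z, yaw, hand], ...]. A call has 1 to 8 rows; each row is the pose to reach, as a shift and turn from the pose commanded when the call began, along the tool's axes at that moment; what a row does not reach only later rows make up. A row lasts 1/8 s, in which the tool goes at most 62.5 mm and 10.7 degrees, less where a joint would pass 70% of its speed; a pose out of reach is approached as far as the arm can. A call with a gripper value outside its range is refused whole. The fingers move at their own pace and stop on an object; "newtons" is the grip in N (left out, the last holds). Time passes only in rows, so rows that repeat a pose let the fingers close. It gives the time, the measured TCP pose, the force, the opening and the grip force at its end, in the units of the state.
- ctrl.sense(): the state, without advancing time (a new reading comes with each control period).
- ctrl.get_image(name): name is "side" or "top"; returns the picture (480x640x3 uint8, red, green, blue); there is no depth.
- ctrl.camera_model(name): a dict with "K" (3x3 intrinsics, pixels), "eye" and "orientation" of the camera in the world. Camera axes: x right, y up, looking along -z (the intrinsics and any distortion apply to the point x, -y, -z); pixel columns grow to the right and rows downward; lengths in m; the calibration is good to about 2 mm. A picture is of the moment at which its call begins. camera_model takes no time and is no camera call.
- ctrl.sign_off(): hands the job in; it is judged then, once.
The state is a dict: "t": time; "q": joint angles; "joint_vel": joint speeds; "tau": joint torques, N m; "tcp_pos": TCP position; "tcp_rot": TCP orientation; "ft_force": force on the tool from outside, world axes, zero at the start; "torque": the same for the moment, N m; "finger_gap": finger opening in m; "grasp_force": force on a finger pad.
Only numpy, scipy, OpenCV 4.12 (cv2) and the standard library are available. Lean on these libraries where they do the work, as an engineer would, in place of code of your own. Each camera call takes 0.05 s, during which the arm holds its last target. There are 200 camera calls.

## Working session

There is one attempt and no reset: what is moved stays moved. The work goes in short steps, Python scripts to look and compute and a tool call to move; the robot and the scene stay as the last step left them, time stands still between calls to the robot, and variables do not carry over. Pictures are saved under pics/ and viewed, at most 14 in all, crops included, and the job is handed in when it is done.

Besides the shell and the picture viewer there is one more tool, called after ">>>" in YAML: its name, and indented under it one key for each argument. arm_command: Moves the arm, as the interface text tells. Its arguments: {"type":"object","properties":{"increments":{"type":"array","items":{"type":"array","items":{"type":"number"}}},"newtons":{"type":"number"}},"required":["increments"]}

```bash
mkdir -p pics; ls
python3 - <<'E'
from rig import ctrl
import cv2
s=ctrl.sense();print({k:s[k] for k in('t','tcp_pos','tcp_rot','finger_gap')},ctrl.tcp_to_grasp)
for n in('side','top'):
    cv2.imwrite(f'pics/{n}0.png',ctrl.get_image(n)[:,:,::-1]);print(ctrl.camera_model(n))
E
```

```text
pics
{'t': 0.0, 'tcp_pos': array([ 0.17734148, -0.54646755,  0.23047636]), 'tcp_rot': array([-3.13980844e+00, -3.50327702e-05,  3.13795593e-01]), 'finger_gap': 0.08524531840453226} 0.0187
{'K': array([[561.01053246,   0.        , 321.40646472],
       [  0.        , 561.01053246, 234.82912018],
       [  0.        ,   0.        ,   1.        ]]), 'eye': array([-0.13509298,  1.07090727,  0.82212834]), 'orientation': array([ 1.06556227, -0.003543  , -2.60663624])}
{'K': array([[482.42852922,   0.        , 318.80465766],
       [  0.        , 482.42852922, 239.72743493],
       [  0.        ,   0.        ,   1.        ]]), 'eye': array([ 0.43739058, -0.01852755,  1.3059163 ]), 'orientation': array([ 0.0725941 ,  0.00246172, -1.59042531])}
```

View pics/top0.png

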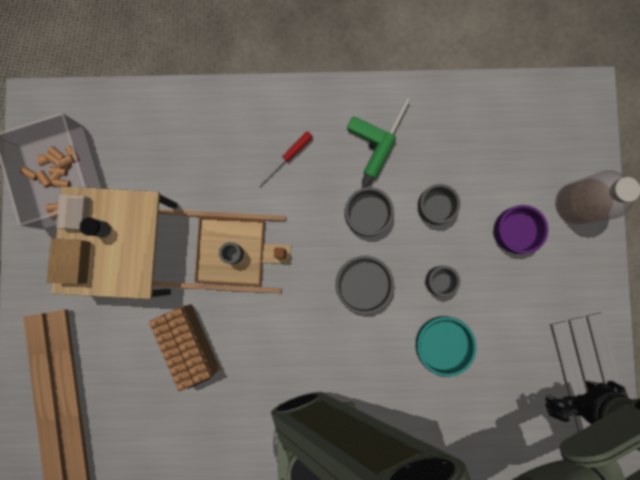

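View pics/side0.png

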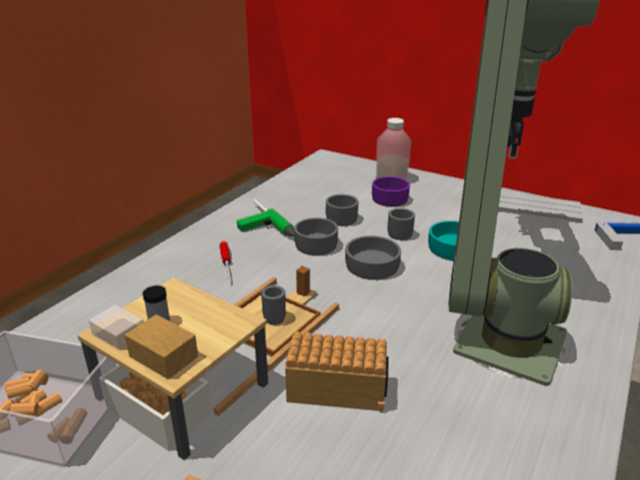

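The top view shows all four big tubs: tub1 at (365,285), tub2 (369,214), tub3 (439,206), tub4 (443,282). Tub5 is in the caddy at (231,254), the handle post is at (281,253), the shelf's front edge is at column 157, and the feeder is at (185,347). Next I'll measure them.

```bash
cat > h.py <<'E'
import numpy as np, cv2
from scipy.spatial.transform import Rotation as Rn
from scipy.optimize import least_squares
from rig import ctrl
TD={1:(.076,.054),2:(.064,.060),3:(.052,.066),4:(.040,.072),5:(.028,.078)}
def ray(n,uv,z):
    m=ctrl.camera_model(n);R=Rn.from_euler('xyz',m['orientation']).as_matrix()
    uv=np.atleast_2d(np.array(uv,float));K=m['K']
    d=np.c_[(uv[:,0]-K[0,2])/K[0,0],-(uv[:,1]-K[1,2])/K[1,1],-np.ones(len(uv))]@R.T
    t=(np.atleast_1d(z)-m['eye'][2])/d[:,2];return (m['eye']+d*t[:,None])[:,:2]
def px(n,P):
    m=ctrl.camera_model(n);R=Rn.from_euler('xyz',m['orientation']).as_matrix()
    c=(np.atleast_2d(P)-m['eye'])@R;K=m['K']
    return np.c_[K[0,2]+K[0,0]*c[:,0]/-c[:,2],K[1,2]-K[1,1]*c[:,1]/-c[:,2]]
def look(n,name=None):
    im=ctrl.get_image(n)[:,:,::-1].copy()
    if name: cv2.imwrite(f'pics/{name}.png',im)
    return im
def tub(im,k,uv,base=0.,thr=85,n='top'):
    """rim centre: fit circle of known radius to the silhouette's side away from camera"""
    r,h=TD[k];z=h+base
    hsv=cv2.cvtColor(im,cv2.COLOR_BGR2HSV)
    m=((im.max(2)<thr)&(im.max(2).astype(int)-im.min(2)<25)).astype(np.uint8)
    m=cv2.morphologyEx(m,cv2.MORPH_CLOSE,np.ones((5,5)))
    cs=cv2.findContours(m,cv2.RETR_EXTERNAL,cv2.CHAIN_APPROX_NONE)[0]
    c=max(cs,key=lambda c:cv2.pointPolygonTest(c,(float(uv[0]),float(uv[1])),True))[:,0,:]
    P=ray(n,c,z);e=ctrl.camera_model(n)['eye'][:2]
    o=P.mean(0)
    for _ in range(3):
        d=(o-e)/np.linalg.norm(o-e);v=P-o
        S=P[(v@d)>.1*np.linalg.norm(v,axis=1)]
        f=least_squares(lambda q:np.hypot(*(S-q).T)-r,o,loss='soft_l1',f_scale=.001);o=f.x
    return o,np.sqrt(np.mean(f.fun**2)),len(c)
E
python3 - <<'E'
from h import *
im=cv2.imread('pics/top0.png')
for p in((365,285),(365,258),(365,312),(365,318),(340,310),(443,282),(443,292),(457,300)): print(p,im[p[1],p[0]],end=' ')
print()
for thr in (85,100):
  for k,uv in {1:(365,285),2:(369,214),3:(439,206),4:(443,282),5:(231,254)}.items():
    o,e,n=tub(im,k,uv,.008 if k==5 else 0,thr);print(k,o.round(4),round(e,4),n)
print('post',ray('top',[[275,248],[275,259],[287,248],[287,259]],.08).round(3).tolist())
print('tray corners z.018',ray('top',[[198,217],[265,219],[262,287],[197,284]],.018).round(3).tolist())
print('shelf',ray('top',[[158,191],[155,298]],.164).round(3).tolist())
print('rails',ray('top',[[285,217],[281,291]],.016).round(3).tolist())
c=im[170:330,180:500];cv2.imwrite('pics/c0.png',cv2.resize(c,None,fx=2.5,fy=2.5,interpolation=cv2.INTER_CUBIC))
E
```

```text
(365, 285) [86 89 90] (365, 258) [63 65 66] (365, 312) [78 81 82] (365, 318) [127 131 135] (340, 310) [127 131 134] (443, 282) [84 86 88] (443, 292) [50 51 52] (457, 300) [126 129 133] 
1 [ 0.4056 -0.1292] 0.0018 159
2 [ 0.7609 -0.2809] 0.001 242
3 [ 0.6115 -0.3287] 0.0021 119
4 [ 0.4117 -0.3298] 0.002 93
5 [0.4958 0.2026] 0.0031 60
1 [ 0.4051 -0.1327] 0.0015 166
2 [ 0.7816 -0.2862] 0.0008 251
3 [ 0.6133 -0.3311] 0.0021 125
4 [ 0.4125 -0.3325] 0.0024 97
5 [0.4961 0.2053] 0.0017 62
post [[0.508, 0.095], [0.48, 0.095], [0.507, 0.064], [0.479, 0.064]]
tray corners z.018 [[0.599, 0.306], [0.59, 0.126], [0.408, 0.136], [0.419, 0.309]]
shelf [[0.645, 0.365], [0.391, 0.371]]
rails [[0.594, 0.073], [0.396, 0.086]]
```

View pics/c0.png

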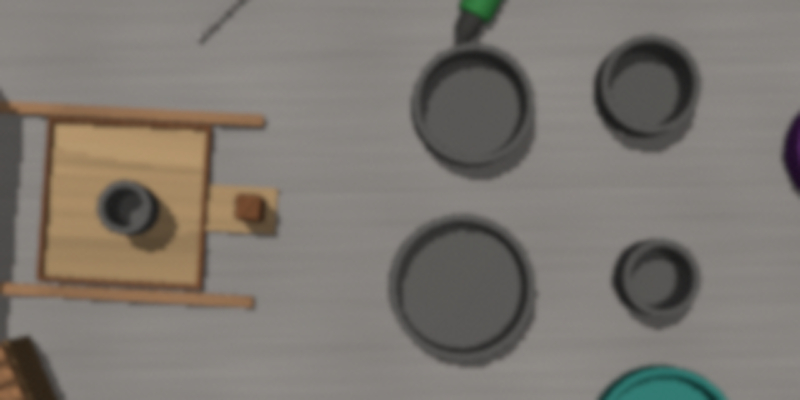

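```bash
cat >> h.py <<'E'
def tubx(im,k,uv,base=0.,thr=100,ang=(-100,80)):
    """radial edge search from guess centre uv in the rim plane, on the shadow-free (image up) side"""
    r,h=TD[k];z=h+base;o=ray('top',[uv],z)[0];g=cv2.GaussianBlur(im.max(2),(3,3),0).astype(np.float32)
    for _ in range(3):
        S=[]
        for a in np.radians(np.arange(ang[0],ang[1],4)):
            rr=np.arange(r-.010,r+.012,.0005);P=np.c_[o[0]+rr*np.cos(a),o[1]+rr*np.sin(a),np.full(len(rr),z)]
            v=px('top',P).astype(np.float32);I=cv2.remap(g,v[:,:1],v[:,1:],1)[:,0]
            d=np.diff(I);i=d.argmax()
            if I[-1]>thr: S.append(P[i,:2])
        S=np.array(S);f=least_squares(lambda q:np.hypot(*(S-q).T)-r,o,loss='soft_l1',f_scale=.001);o=f.x
    return o.round(4),round(float(np.sqrt(np.median(f.fun**2))),4),len(S)
E
python3 - <<'E'
from h import *
im=cv2.imread('pics/top0.png')
for k,uv in {1:(364.8,284.8),2:(368.8,212),3:(438.8,204.4),4:(442,281.2),5:(230.9,253.6)}.items():
    b=.008 if k==5 else 0;print(k,ray('top',[uv],TD[k][1]+b).round(4),*tubx(im,k,uv,b))
hsv=cv2.cvtColor(im,cv2.COLOR_BGR2HSV)
q=lambda u,v,z:ray('top',[(180+u/2.5,170+v/2.5)],z)[0].round(4)
print('post',q(248,207,.08),'tray',q(50,122,.018),q(213,127,.018),q(202,290,.018),q(39,282,.018))
print('rails in ends',q(264,127,.016),q(253,297,.016),q(18,109,.016),q(5,284,.016))
E
```

```text
1 [[ 0.4094 -0.1338]] [ 0.4044 -0.1296] 0.0015 45
2 [[ 0.5977 -0.1486]] [ 0.5926 -0.1483] 0.0011 39
3 [[ 0.6131 -0.3297]] [ 0.6115 -0.3272] 0.001 45
4 [[ 0.4151 -0.3289]] [ 0.4152 -0.3259] 0.0009 45
5 [[0.4954 0.2059]] [0.4976 0.2057] 0.0013 44
post [0.4952 0.0841] tray [0.5938 0.3008] [0.5849 0.1257] [0.4108 0.1394] [0.4227 0.3129]
rails in ends [0.584  0.0711] [0.4023 0.0854] [0.6088 0.3358] [0.4213 0.3496]
```

The measurements agree with each other: caddy centre (0.503, 0.220), bay yaw about -0.06, and the nose about 185 mm short of the bin. I'll turn the tool to yaw 0 so its axes match the world axes, and grip each tub by the wall on its -y side.

>>> arm_command:
  increments:
    - [30,-30,0,0.157,24]
    - [268,-299,0,0.314,24]
    - [268,-299,0,0.314,24]
    - [268,-299,0,0.314,24]
    - [268,-299,0,0.314,24]
    - [268,-299,0,0.314,24]
    - [268,-299,0,0.314,24]
    - [268,-299,0,0.314,24]
  newtons: 60

```text
t: 1.1
tcp_pos: [0.3405, -0.1774, 0.2312]
tcp_rot: [-3.141, 0.0, 0.005]
ft_force: [0.5, -0.7, -0.6]
finger_gap: 0.0237
grasp_force: 0.0
```

>>> arm_command:
  increments:
    - [156,-359,0,0.005,24]
    - [156,-359,0,0.005,24]
    - [156,-359,0,0.005,24]
    - [156,-359,0,0.005,24]
    - [156,-359,0,0.005,24]
    - [156,-359,0,0.005,24]
    - [156,-359,0,0.005,24]
    - [156,-359,120,0.005,24]

```text
t: 2.1
tcp_pos: [0.5007, 0.1801, 0.1715]
tcp_rot: [-3.139, -0.011, -0.004]
ft_force: [0.4, -0.1, -2.0]
finger_gap: 0.0239
grasp_force: 0.0
```

Run:
```python
from h import *
im=look('side','s1');s=ctrl.sense();print(s['tcp_pos'])
c=im[200:360,180:400];cv2.imwrite('pics/s1c.png',cv2.resize(c,None,fx=3,fy=3))
```

```text
[0.4923355  0.17671649 0.16064349]
```

View pics/s1c.png

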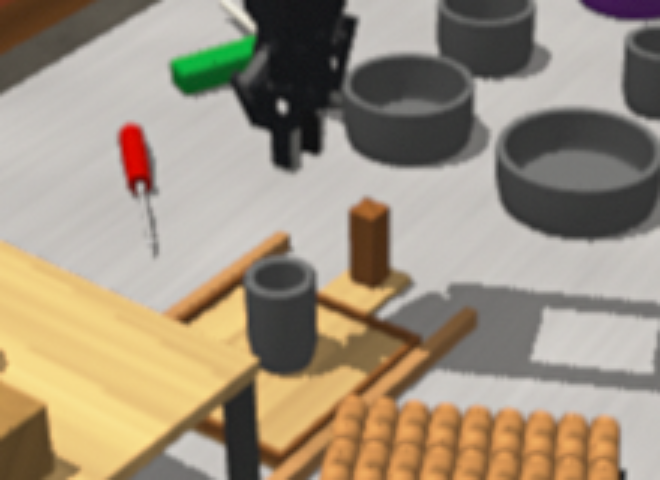

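>>> arm_command:
  increments:
    - [0,0,40,0,24]
    - [0,0,40,0,24]
    - [0,0,40,0,24]
    - [0,0,40,0,24]

```text
t: 2.65
tcp_pos: [0.4974, 0.1791, 0.1308]
tcp_rot: [-3.141, -0.003, -0.006]
ft_force: [-1.0, -0.0, 0.6]
finger_gap: 0.0237
grasp_force: 0.0
```

>>> arm_command:
  increments:
    - [0,-3,30,0,24]
    - [0,-3,62,0,24]
    - [0,-3,62,0,24]
    - [0,-3,62,0,0]
    - [0,-3,62,0,0]
    - [0,-3,62,0,0]
    - [0,-3,62,0,0]

```text
t: 3.52
tcp_pos: [0.4976, 0.1825, 0.0684]
tcp_rot: [-3.141, -0.004, -0.005]
ft_force: [1.6, 0.5, 6.5]
finger_gap: 0.0092
grasp_force: 58.3
```

>>> arm_command:
  increments:
    - [0,0,-50,0,0]
    - [0,0,-100,0,0]
    - [-40,55,-100,0,0]
    - [-80,110,-100,0,0]
    - [-118,165,-100,0,0]
    - [-118,176,-100,0,0]
    - [-118,176,-50,0,0]
    - [-118,176,-10,0,0]

```text
t: 4.53
tcp_pos: [0.3769, 0.0063, 0.0762]
tcp_rot: [3.141, -0.001, -0.006]
ft_force: [1.1, 0.3, -1.5]
finger_gap: 0.009
grasp_force: 58.0
```

>>> arm_command:
  increments:
    - [0,0,14,0,0]
    - [0,0,14,0,0]
    - [0,0,14,0,0]

```text
t: 4.9
tcp_pos: [0.3777, 0.0068, 0.0634]
tcp_rot: [3.141, -0.001, -0.005]
ft_force: [-0.5, 0.3, -1.0]
finger_gap: 0.009
grasp_force: 58.1
```

>>> arm_command:
  increments:
    - [0,0,3,0,0]
    - [0,0,3,0,24]
    - [0,0,3,0,24]
    - [0,0,3,0,24]
    - [0,0,-50,0,24]
    - [0,0,-100,0,24]
    - [0,0,-100,0,24]

```text
t: 5.78
tcp_pos: [0.3799, 0.0067, 0.1661]
tcp_rot: [3.141, -0.009, -0.005]
ft_force: [-0.9, 1.1, -1.1]
finger_gap: 0.0242
grasp_force: 0.0
```

Run:
```python
from h import *
im=look('top','t2');look('side','s2');s=ctrl.sense();print(s['tcp_pos'],s['t'])
cv2.imwrite('pics/t2s.png',np.hstack([cv2.resize(im[150:400,170:490],(400,312)),cv2.resize(cv2.imread('pics/s2.png')[150:400,200:520],(400,312))]))
for k,uv in {1:(364.8,284.8),2:(368.8,212),3:(438.8,204.4),4:(442,281.2)}.items(): print(k,*tubx(im,k,uv))
```

```text
[0.37701943 0.00678122 0.16275986] 5.875
1 [ 0.4042 -0.13  ] 0.0015 45
2 [ 0.5925 -0.1477] 0.001 40
3 [ 0.6114 -0.3273] 0.0013 45
4 [ 0.4152 -0.3258] 0.0005 45
```

View pics/t2s.png

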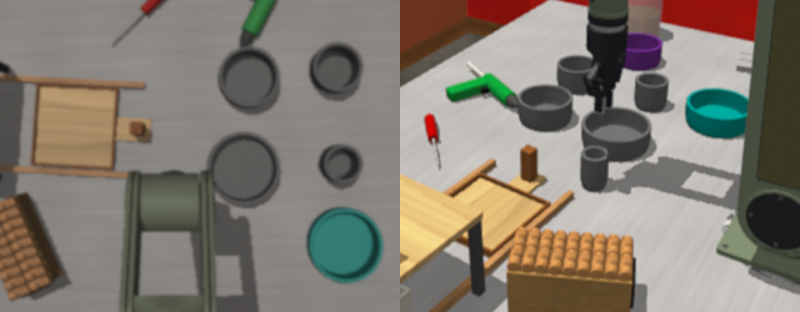

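>>> arm_command:
  increments:
    - [29,210,0,0,26]
    - [29,210,0,0,26]
    - [29,210,0,0,26]
    - [29,210,0,0,26]
    - [29,210,50,0,26]
    - [29,210,80,0,26]
    - [29,210,80,0,26]

```text
t: 6.75
tcp_pos: [0.4024, -0.202, 0.0796]
tcp_rot: [-3.137, 0.008, -0.005]
ft_force: [0.4, -0.4, 0.2]
finger_gap: 0.0262
grasp_force: 0.0
```

>>> arm_command:
  increments:
    - [0,0,25,0,26]
    - [0,0,47,0,26]
    - [0,0,47,0,26]
    - [0,0,47,0,0]
    - [0,0,47,0,0]
    - [0,0,47,0,0]
    - [0,0,47,0,0]
  newtons: 80

```text
t: 7.62
tcp_pos: [0.4061, -0.2039, 0.0369]
tcp_rot: [3.14, -0.002, -0.005]
ft_force: [0.1, 0.3, 6.9]
finger_gap: 0.0073
grasp_force: 86.7
```

>>> arm_command:
  increments:
    - [0,0,-40,0,0]
    - [0,0,-90,0,0]
    - [0,0,-110,0,0]
    - [12,-45,-110,0,0]
    - [25,-90,-110,0,0]
    - [37,-135,-110,0,0]
    - [50,-180,-110,0,0]
    - [62,-225,-110,0,0]

```text
t: 8.62
tcp_pos: [0.4682, 0.0227, 0.1458]
tcp_rot: [3.141, 0.0, -0.005]
ft_force: [1.1, -0.5, -1.9]
finger_gap: 0.0071
grasp_force: 86.4
```

>>> arm_command:
  increments:
    - [12,-45,0,0,0]
    - [25,-90,0,0,0]
    - [35,-127,0,0,0]
    - [35,-127,0,0,0]
    - [35,-127,40,0,0]
    - [35,-127,40,0,0]
    - [35,-127,40,0,0]

```text
t: 9.5
tcp_pos: [0.5043, 0.1476, 0.1066]
tcp_rot: [3.142, -0.001, -0.006]
ft_force: [0.4, 0.3, -1.4]
finger_gap: 0.007
grasp_force: 86.4
```

Run:
```python
from h import *
im=look('top','t3');si=look('side','s3');s=ctrl.sense();print(s['tcp_pos'],s['t'])
cv2.imwrite('pics/t3s.png',np.hstack([cv2.resize(im[150:350,130:390],(520,400)),cv2.resize(si[180:380,170:310],(280,400))]))
```

```text
[0.50488886 0.14788172 0.10719982] 9.6
```

View pics/t3s.png

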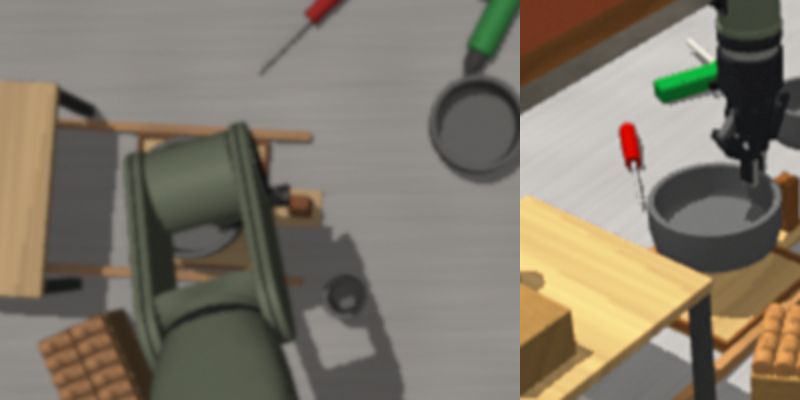

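>>> arm_command:
  increments:
    - [-1,0,25,0,0]
    - [-1,0,50,0,0]
    - [-1,0,55,0,0]
    - [-1,0,60,0,0]
    - [-1,0,60,0,0]

```text
t: 10.22
tcp_pos: [0.5036, 0.1482, 0.0465]
tcp_rot: [-3.141, -0.001, -0.005]
ft_force: [1.0, 1.1, -1.1]
finger_gap: 0.007
grasp_force: 86.4
```

>>> arm_command:
  increments:
    - [0,0,2,0,0]
    - [0,0,2,0,20]
    - [0,0,2,0,20]
    - [0,0,2,0,20]
    - [0,0,-50,0,20]
    - [0,0,-110,0,24]
    - [0,60,-110,0,24]
    - [0,120,-110,0,24]

```text
t: 11.22
tcp_pos: [0.5028, 0.0273, 0.1569]
tcp_rot: [3.141, -0.003, -0.003]
ft_force: [0.4, 0.2, -0.1]
finger_gap: 0.0239
grasp_force: 0.0
```

>>> arm_command:
  increments:
    - [-60,120,0,0,24]
    - [-60,180,0,0,24]
    - [-60,180,0,0,24]
    - [-60,180,0,0,24]

```text
t: 11.72
tcp_pos: [0.4404, -0.1548, 0.1559]
tcp_rot: [3.141, -0.0, -0.011]
ft_force: [0.1, 0.3, -1.0]
finger_gap: 0.0242
grasp_force: 0.0
```

Run:
```python
from h import *
im=look('top','t4');si=look('side','s4');s=ctrl.sense();print(s['tcp_pos'],s['t'])
cv2.imwrite('pics/t4s.png',np.hstack([cv2.resize(im[150:350,130:490],(720,400))]))
for k,uv in {2:(368.8,212),3:(438.8,204.4),4:(442,281.2)}.items(): print(k,*tubx(im,k,uv))
print('1',*tubx(im,1,px('top',[.503,.22,.062])[0],.008))
```

```text
[ 0.44125726 -0.15198114  0.15579149] 11.825
2 [ 0.5925 -0.1476] 0.0013 40
3 [ 0.6111 -0.3271] 0.001 45
4 [ 0.4134 -0.3282] 0.0025 33
1 [0.5017 0.2128] 0.0019 44
```

View pics/t4s.png

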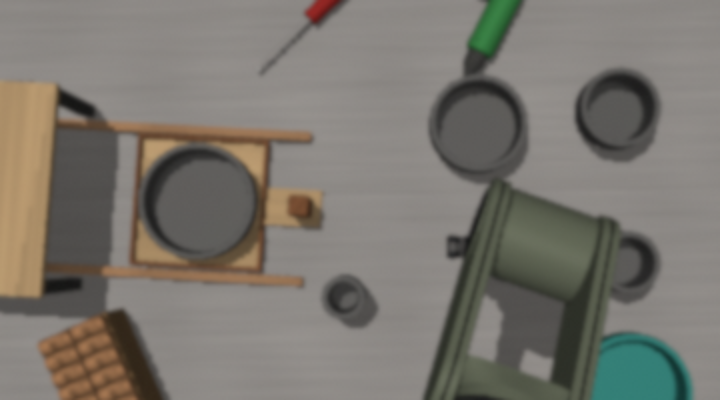

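Run:
```python
from h import *
im=cv2.imread('pics/t4.png')
print(ray('top',[(230.2,250.7)],.062))
for a in((-100,80),(-60,60),(-90,180),(-180,180),(90,270)): print(a,*tubx(im,1,(230.2,250.7),.008,60,a))
c=im[205:300,180:290];cv2.imwrite('pics/c4.png',cv2.resize(c,None,fx=6,fy=6,interpolation=cv2.INTER_CUBIC))
```

```text
[[0.5040228 0.2120636]]
(-100, 80) [0.501  0.2119] 0.0027 45
(-60, 60) [0.5027 0.2164] 0.0019 30
(-90, 180) [0.5006 0.2111] 0.0022 68
(-180, 180) [0.4995 0.2101] 0.0037 90
(90, 270) [0.4906 0.2055] 0.0026 45
```

View pics/c4.png

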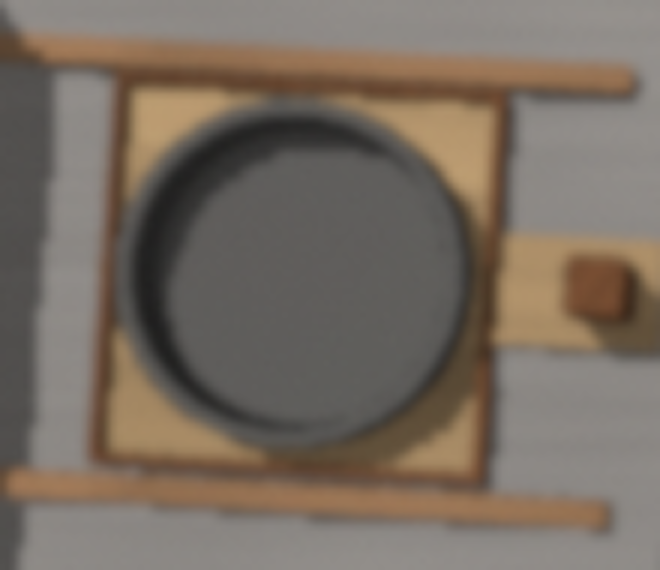

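Run:
```python
from h import *
im=cv2.imread('pics/t4.png')
print(ray('top',[(302,298.5)],.078),tubx(im,5,(302,298.5)))
print(ray('top',[(229,250.1)],.062))
c=lambda u,v:(180+u/6,205+v/6)
print('tray',ray('top',[c(118,75),c(507,92),c(485,484),c(94,460)],.018).mean(0),'post',ray('top',[c(600,288)],.08))
# side view: tub1 outer rim extreme check
si=cv2.imread('pics/s4.png');cv2.imwrite('pics/c5.png',cv2.resize(si[220:360,200:330],None,fx=4,fy=4,interpolation=cv2.INTER_CUBIC))
for o in((.505,.2152),(.5036,.2202)):
  a=np.linspace(0,2*np.pi,360);p=px('side',np.c_[o[0]+.076*np.cos(a),o[1]+.076*np.sin(a),np.full(360,.062)])
  print(((p.min(0)-[200,220])*4).round(),((p.max(0)-[200,220])*4).round())
```

```text
[[0.37852377 0.02817247]] (array([0.3781, 0.0243]), 0.0021, 45)
[[0.50563511 0.21515353]]
tray [0.50522172 0.22032838] post [[0.49470026 0.08207588]]
[150. 246.] [415. 401.]
[147. 251.] [412. 406.]
```

View pics/c5.png

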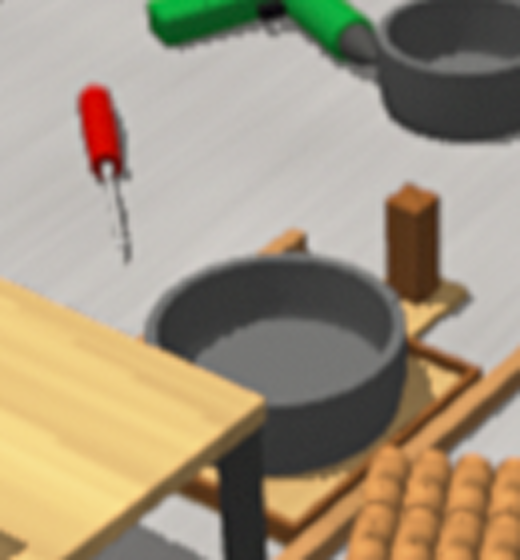

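>>> arm_command:
  increments:
    - [50,20,0,0,24]
    - [105,40,0,0,24]
    - [153,56,0,0,24]
    - [153,56,0,0,24]
    - [153,56,40,0,24]
    - [153,56,60,0,24]
    - [153,56,60,0,24]
    - [153,56,60,0,24]

```text
t: 12.82
tcp_pos: [0.5945, -0.2075, 0.097]
tcp_rot: [3.141, -0.001, -0.004]
ft_force: [-0.6, 0.3, -0.3]
finger_gap: 0.0239
grasp_force: 0.0
```

>>> arm_command:
  increments:
    - [0,0,30,0,24]
    - [0,0,51,0,24]
    - [0,0,51,0,24]
    - [0,0,51,0,0]
    - [0,0,51,0,0]
    - [0,0,51,0,0]
    - [0,0,51,0,0]

```text
t: 13.7
tcp_pos: [0.5953, -0.2087, 0.0465]
tcp_rot: [3.141, -0.003, -0.005]
ft_force: [-0.5, 1.3, 6.4]
finger_gap: 0.0055
grasp_force: 81.6
```

>>> arm_command:
  increments:
    - [0,0,-40,0,0]
    - [0,0,-90,0,0]
    - [0,0,-120,0,0]
    - [-12,-48,-120,0,0]
    - [-24,-96,-120,0,0]
    - [-36,-144,-120,0,0]
    - [-48,-192,-120,0,0]
    - [-60,-240,-120,0,0]

```text
t: 14.7
tcp_pos: [0.5346, 0.0333, 0.1647]
tcp_rot: [3.141, 0.0, -0.005]
ft_force: [0.8, 1.3, -1.9]
finger_gap: 0.0056
grasp_force: 80.5
```

>>> arm_command:
  increments:
    - [-12,-48,0,0,0]
    - [-24,-96,0,0,0]
    - [-32,-129,0,0,0]
    - [-32,-129,0,0,0]
    - [-32,-129,40,0,0]
    - [-32,-129,40,0,0]
    - [-32,-129,40,0,0]

```text
t: 15.58
tcp_pos: [0.5048, 0.1606, 0.1256]
tcp_rot: [3.142, -0.001, -0.006]
ft_force: [0.2, 0.6, -1.1]
finger_gap: 0.0051
grasp_force: 80.5
```

Run:
```python
from h import *
si=look('side','s6');s=ctrl.sense();print(s['tcp_pos'],s['t'])
cv2.imwrite('pics/c6.png',cv2.resize(si[180:340,190:320],None,fx=4,fy=4,interpolation=cv2.INTER_CUBIC)[:600])
```

```text
[0.50512602 0.1607604  0.12600435] 15.625
```

View pics/c6.png

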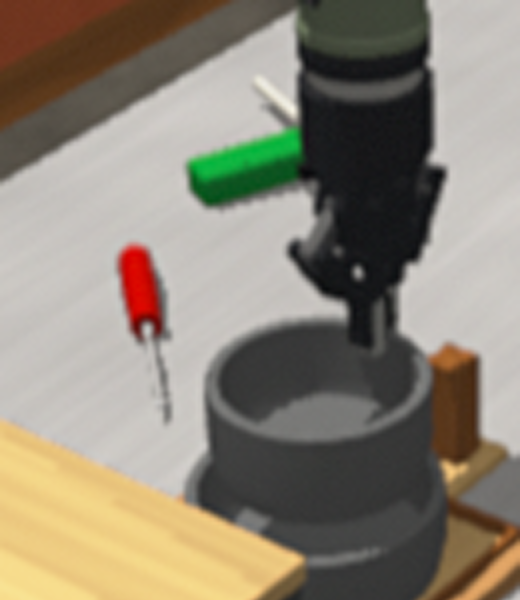

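>>> arm_command:
  increments:
    - [-1,0,25,0,0]
    - [-1,0,45,0,0]
    - [-1,0,52,0,0]
    - [-1,0,58,0,0]
    - [-1,0,60,0,0]

```text
t: 16.25
tcp_pos: [0.5034, 0.1604, 0.0667]
tcp_rot: [3.141, -0.001, -0.005]
ft_force: [-6.4, -6.3, 17.6]
finger_gap: 0.0055
grasp_force: 83.3
```

>>> arm_command:
  increments:
    - [-1,1,0,0,0]
    - [-1,1,0,0,16]
    - [-1,1,0,0,16]
    - [-1,1,0,0,16]

```text
t: 16.75
tcp_pos: [0.502, 0.1602, 0.0647]
tcp_rot: [3.141, 0.0, -0.005]
ft_force: [0.4, -0.9, -0.1]
finger_gap: 0.0161
grasp_force: 0.0
```

Next I retreat above the caddy's surroundings and check the nest from a spot where the arm doesn't block the view.

>>> arm_command:
  increments:
    - [0,0,-50,0,18]
    - [0,0,-110,0,24]
    - [0,60,-110,0,24]
    - [0,120,-110,0,24]
    - [0,180,-110,0,24]
    - [0,240,-110,0,24]
    - [40,300,-110,0,24]
    - [60,340,-110,0,24]

```text
t: 17.75
tcp_pos: [0.5611, -0.1823, 0.1748]
tcp_rot: [-3.142, -0.001, -0.006]
ft_force: [1.0, 0.4, -0.4]
finger_gap: 0.0239
grasp_force: 0.0
```

>>> arm_command:
  increments:
    - [0,60,0,0,24]
    - [0,60,0,0,24]
    - [0,60,0,0,24]

```text
t: 18.12
tcp_pos: [0.5596, -0.2397, 0.1743]
tcp_rot: [-3.14, 0.001, -0.006]
ft_force: [0.6, 0.4, -0.4]
finger_gap: 0.0239
grasp_force: 0.0
```

Run:
```python
from h import *
im=look('top','t7');si=look('side','s7');s=ctrl.sense();print(s['tcp_pos'],s['t'])
a=cv2.resize(im[205:300,180:290],(440,380),interpolation=cv2.INTER_CUBIC);b=cv2.resize(si[220:340,210:320],(350,380),interpolation=cv2.INTER_CUBIC)
cv2.imwrite('pics/c7.png',np.hstack([a,b]))
for k,uv in {3:(438.8,204.4),4:(442,281.2),5:(302,298.5)}.items(): print(k,*tubx(im,k,uv))
```

```text
[ 0.55982626 -0.23880706  0.17472733] 18.225
3 [ 0.6482 -0.3213] 0.0016 23Traceback (most recent call last):
  File "<stdin>", line 5, in <module>
  File "h.py", line 44, in tubx
    S=np.array(S);f=least_squares(lambda q:np.hypot(*(S-q).T)-r,o,loss='soft_l1',f_scale=.001);o=f.x
                    ~~~~~~~~~~~~~^^^^^^^^^^^^^^^^^^^^^^^^^^^^^^^^^^^^^^^^^^^^^^^^^^^^^^^^^^^^^
    return func(*args, **kwargs)
    vector_fun = VectorFunction(
        fun_wrapped,
    ...<6 lines>...
        workers=workers
    )
    self._update_fun()
    ~~~~~~~~~~~~~~~~^^
    self.f = self.fun_wrapped(xp_copy(self.x))
             ~~~~~~~~~~~~~~~~^^^^^^^^^^^^^^^^^
    return np.atleast_1d(self.fun(x))
                         ~~~~~~~~^^^
    return self.f(x, *self.args, **self.kwargs)
           ~~~~~~^^^^^^^^^^^^^^^^^^^^^^^^^^^^^^
  File "h.py", line 44, in <lambda>
    S=np.array(S);f=least_squares(lambda q:np.hypot(*(S-q).T)-r,o,loss='soft_l1',f_scale=.001);o=f.x
                                                      ~^~
ValueError: operands could not be broadcast together with shapes (0,) (2,)
```

View pics/c7.png

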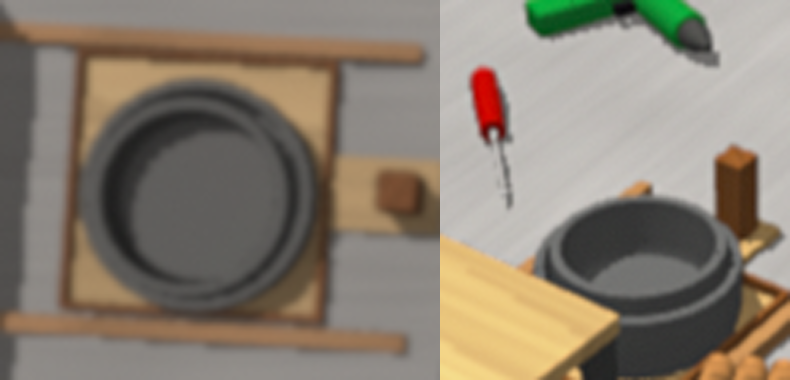

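Run:
```python
from h import *
im=cv2.imread('pics/t7.png')
print(ray('top',[(229.9,253.75)],.078),ray('top',[(229.6,253.6)],.062))
a=np.linspace(0,2*np.pi,360)
si=cv2.imread('pics/s7.png')
for o in((.495,.215),(.497,.220),(.50,.220)):
  for r,z in((.064,.078),(.076,.062)):
    p=px('side',np.c_[o[0]+r*np.cos(a),o[1]+r*np.sin(a),np.full(360,z)])
    f=np.array([350/110,380/120]);print(o,r,((p.min(0)-[210,220])*f+[440,0]).round(),((p.max(0)-[210,220])*f+[440,0]).round())
```

```text
[[0.49540189 0.20991116]] [[0.49656047 0.21365986]]
(0.495, 0.215) 0.064 [554. 190.] [733. 293.]
(0.495, 0.215) 0.076 [539. 199.] [750. 322.]
(0.497, 0.22) 0.064 [548. 192.] [727. 295.]
(0.497, 0.22) 0.076 [533. 201.] [744. 325.]
(0.5, 0.22) 0.064 [545. 191.] [723. 294.]
(0.5, 0.22) 0.076 [529. 200.] [740. 323.]
```

>>> arm_command:
  increments:
    - [-60,0,0,0,24]
    - [-130,-40,0,0,24]
    - [-160,-80,0,0,24]
    - [-160,-80,0,0,24]
    - [-160,-80,0,0,24]

```text
t: 18.85
tcp_pos: [0.401, -0.1587, 0.1756]
tcp_rot: [3.14, -0.002, -0.003]
ft_force: [-0.5, 0.6, -0.2]
finger_gap: 0.0244
grasp_force: 0.0
```

Run:
```python
from h import *
im=look('top','t8');s=ctrl.sense();print(s['tcp_pos'],s['t'])
for k,uv in {3:(438.8,204.4),4:(442,281.2),5:(302,298.5)}.items():
  try: print(k,*tubx(im,k,uv))
  except Exception: print(k,'-')
```

```text
[ 0.40168106 -0.15931627  0.17549191] 18.9
3 [ 0.6106 -0.327 ] 0.0013 45
4 [ 0.4149 -0.3257] 0.0009 45
5 [0.3782 0.0241] 0.002 45
```

>>> arm_command:
  increments:
    - [45,45,0,0,24]
    - [90,92,0,0,24]
    - [135,140,0,0,24]
    - [180,188,0,0,24]
    - [207,216,0,0,24]
    - [207,216,0,0,24]
    - [207,216,50,0,24]
    - [207,216,75,0,24]

```text
t: 19.9
tcp_pos: [0.6052, -0.3755, 0.0968]
tcp_rot: [-3.139, 0.004, -0.005]
ft_force: [-0.5, 0.1, 0.1]
finger_gap: 0.0238
grasp_force: 0.0
```

>>> arm_command:
  increments:
    - [0,0,0,0,24]
    - [0,0,0,0,24]

```text
t: 20.15
tcp_pos: [0.6071, -0.3767, 0.1012]
tcp_rot: [3.14, -0.002, -0.005]
ft_force: [-0.2, 0.5, 0.6]
finger_gap: 0.0242
grasp_force: 0.0
```

>>> arm_command:
  increments:
    - [2,-1,30,0,24]
    - [2,-1,49,0,24]
    - [2,-1,49,0,24]
    - [2,-1,49,0,0]
    - [2,-1,49,0,0]
    - [2,-1,49,0,0]
    - [2,-1,49,0,0]

```text
t: 21.02
tcp_pos: [0.6085, -0.3756, 0.0514]
tcp_rot: [3.141, -0.001, -0.005]
ft_force: [-1.1, 0.8, 0.3]
finger_gap: 0.0073
grasp_force: 80.0
```

>>> arm_command:
  increments:
    - [0,0,-40,0,0]
    - [0,0,-90,0,0]
    - [0,0,-130,0,0]
    - [-11,-50,-130,0,0]
    - [-21,-100,-130,0,0]
    - [-31,-150,-130,0,0]
    - [-41,-200,-130,0,0]
    - [-52,-250,-130,0,0]

```text
t: 22.02
tcp_pos: [0.5571, -0.1236, 0.181]
tcp_rot: [3.142, -0.001, -0.005]
ft_force: [0.9, 0.0, -0.7]
finger_gap: 0.0074
grasp_force: 80.1
```

>>> arm_command:
  increments:
    - [-10,-50,0,0,0]
    - [-20,-100,0,0,0]
    - [-30,-150,0,0,0]
    - [-41,-200,0,0,0]
    - [-51,-250,0,0,0]
    - [-61,-297,0,0,0]
    - [-61,-297,0,0,0]
    - [-61,-297,0,0,0]

```text
t: 23.02
tcp_pos: [0.4981, 0.1718, 0.1808]
tcp_rot: [3.141, -0.0, -0.005]
ft_force: [-0.2, 0.0, -0.8]
finger_gap: 0.0072
grasp_force: 80.2
```

>>> arm_command:
  increments:
    - [0,0,30,0,0]
    - [0,0,30,0,0]
    - [0,0,30,0,0]

```text
t: 23.4
tcp_pos: [0.4988, 0.1714, 0.1515]
tcp_rot: [-3.142, -0.001, -0.007]
ft_force: [0.5, 0.0, -0.7]
finger_gap: 0.0074
grasp_force: 80.2
```

Run:
```python
from h import *
si=look('side','s9');s=ctrl.sense();print(s['tcp_pos'],s['t'])
cv2.imwrite('pics/c9.png',cv2.resize(si[200:320,210:330],None,fx=4.5,fy=4.5,interpolation=cv2.INTER_CUBIC))
a=np.linspace(0,2*np.pi,360)
for o,r,z in(((.4955,.2195),.052,.066+s['tcp_pos'][2]-.0514),((.4955,.2195),.064,.078),((.4955,.2195),.076,.062)):
    p=px('side',np.c_[o[0]+r*np.cos(a),o[1]+r*np.sin(a),np.full(360,z)]);f=4.5
    print(r,((p.min(0)-[210,200])*f).round(),((p.max(0)-[210,200])*f).round())
```

```text
[0.49902027 0.17163544 0.15174806] 23.45
0.052 [169. 232.] [382. 344.]
0.064 [156. 364.] [409. 510.]
0.076 [134. 376.] [433. 552.]
```

View pics/c9.png

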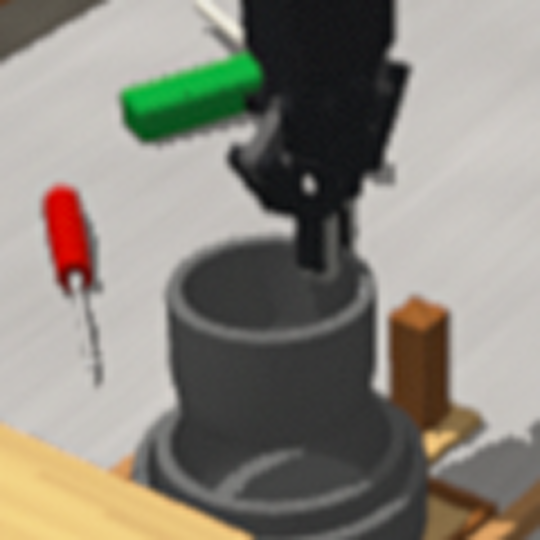

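>>> arm_command:
  increments:
    - [0,0,30,0,0]
    - [0,0,50,0,0]
    - [0,0,60,0,0]
    - [0,0,67,0,0]
    - [0,0,70,0,0]

```text
t: 24.08
tcp_pos: [0.4986, 0.1722, 0.0811]
tcp_rot: [-3.141, -0.001, -0.005]
ft_force: [-0.8, 0.4, 0.1]
finger_gap: 0.0072
grasp_force: 80.2
```

>>> arm_command:
  increments:
    - [0,0,1,0,0]
    - [0,0,1,0,16]
    - [0,0,1,0,16]
    - [0,0,1,0,16]
    - [0,0,-50,0,18]
    - [0,0,-100,0,24]
    - [0,60,-100,0,24]
    - [0,120,-100,0,24]

```text
t: 25.08
tcp_pos: [0.4979, 0.0514, 0.1818]
tcp_rot: [3.142, -0.003, -0.003]
ft_force: [0.9, -1.1, -0.1]
finger_gap: 0.0242
grasp_force: 0.0
```

>>> arm_command:
  increments:
    - [0,60,0,0,24]
    - [0,120,0,0,24]
    - [0,180,0,0,24]
    - [0,180,0,0,24]

```text
t: 25.58
tcp_pos: [0.4965, -0.1315, 0.1809]
tcp_rot: [3.141, -0.001, -0.011]
ft_force: [1.1, 1.0, -0.6]
finger_gap: 0.0241
grasp_force: 0.0
```

Run:
```python
from h import *
im=look('top','t10');look('side','s10');s=ctrl.sense();print(s['tcp_pos'],s['t'])
for k,uv,b in((4,(442,281.2),0),(5,(302,298.5),0),(3,px('top',[.4985,.2202,.094])[0],.028)):
  try: print(k,*tubx(im,k,uv,b,40 if k==3 else 100))
  except Exception: print(k,'-')
```

```text
[ 0.49638232 -0.12803303  0.18075571] 25.675
4 [ 0.4155 -0.3263] 0.0008 45
5 [0.3784 0.0245] 0.0017 45
3 [0.5172 0.2185] 0.0026 45
```

>>> arm_command:
  increments:
    - [-20,55,0,0,24]
    - [-40,110,0,0,24]
    - [-60,165,0,0,24]
    - [-82,220,0,0,24]
    - [-82,234,0,0,24]
    - [-82,234,40,0,24]
    - [-82,234,70,0,24]
    - [-82,234,70,0,24]

```text
t: 26.68
tcp_pos: [0.4132, -0.3585, 0.1089]
tcp_rot: [-3.137, 0.004, -0.003]
ft_force: [1.2, -0.1, -0.1]
finger_gap: 0.0241
grasp_force: 0.0
```

>>> arm_command:
  increments:
    - [0,0,0,0,24]
    - [0,0,0,0,24]

```text
t: 26.92
tcp_pos: [0.4145, -0.3616, 0.1124]
tcp_rot: [3.14, -0.002, -0.004]
ft_force: [0.2, -0.0, 0.1]
finger_gap: 0.0241
grasp_force: 0.0
```

>>> arm_command:
  increments:
    - [0,-1,30,0,24]
    - [0,-1,54,0,24]
    - [0,-1,54,0,24]
    - [0,-1,54,0,0]
    - [0,-1,54,0,0]
    - [0,-1,54,0,0]
    - [0,-1,54,0,0]

```text
t: 27.8
tcp_pos: [0.4212, -0.3711, 0.0708]
tcp_rot: [3.115, -0.022, -0.003]
ft_force: [-7.1, -6.3, 59.1]
finger_gap: -0.0002
grasp_force: 28.9
```

>>> arm_command:
  increments:
    - [0,0,-10,0,0]
    - [0,0,-60,0,10]
    - [0,0,-110,0,24]
    - [0,-60,-110,0,24]
    - [60,-120,-110,0,24]
    - [60,-120,-110,0,24]

```text
t: 28.55
tcp_pos: [0.476, -0.2387, 0.1686]
tcp_rot: [3.14, -0.004, -0.003]
ft_force: [0.4, 0.7, -0.1]
finger_gap: 0.0242
grasp_force: 0.0
```

Run:
```python
from h import *
im=look('top','t11');si=look('side','s11');s=ctrl.sense();print(s['tcp_pos'],s['t'],s['ft_force'])
cv2.imwrite('pics/c11.png',np.vstack([cv2.resize(im[170:340,280:520],(480,340)),cv2.resize(si[170:300,290:480],(480,260))[:,:]]))
print(*tubx(im,4,(442,281.2)),*tubx(im,5,(302,298.5)))
```

```text
[ 0.4759003  -0.23923491  0.16810447] 28.65 [ 0.19348355 -0.63776947  0.66793708]Traceback (most recent call last):
  File "<stdin>", line 4, in <module>
  File "h.py", line 44, in tubx
    S=np.array(S);f=least_squares(lambda q:np.hypot(*(S-q).T)-r,o,loss='soft_l1',f_scale=.001);o=f.x
                    ~~~~~~~~~~~~~^^^^^^^^^^^^^^^^^^^^^^^^^^^^^^^^^^^^^^^^^^^^^^^^^^^^^^^^^^^^^
    return func(*args, **kwargs)
    vector_fun = VectorFunction(
        fun_wrapped,
    ...<6 lines>...
        workers=workers
    )
    self._update_fun()
    ~~~~~~~~~~~~~~~~^^
    self.f = self.fun_wrapped(xp_copy(self.x))
             ~~~~~~~~~~~~~~~~^^^^^^^^^^^^^^^^^
    return np.atleast_1d(self.fun(x))
                         ~~~~~~~~^^^
    return self.f(x, *self.args, **self.kwargs)
           ~~~~~~^^^^^^^^^^^^^^^^^^^^^^^^^^^^^^
  File "h.py", line 44, in <lambda>
    S=np.array(S);f=least_squares(lambda q:np.hypot(*(S-q).T)-r,o,loss='soft_l1',f_scale=.001);o=f.x
                                                      ~^~
ValueError: operands could not be broadcast together with shapes (0,) (2,)
```

View pics/c11.png

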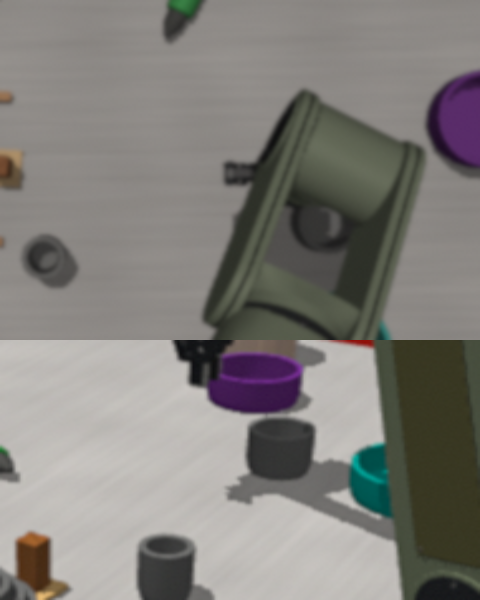

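>>> arm_command:
  increments:
    - [0,-60,0,0,24]
    - [0,-120,0,0,24]
    - [0,-180,0,0,24]
    - [0,-180,0,0,24]

```text
t: 29.15
tcp_pos: [0.4745, -0.0583, 0.1676]
tcp_rot: [-3.141, -0.001, -0.0]
ft_force: [-0.4, -1.1, -0.6]
finger_gap: 0.0241
grasp_force: 0.0
```

Run:
```python
from h import *
im=look('top','t12');si=look('side','s12');s=ctrl.sense();print(s['tcp_pos'],s['t'])
s0=cv2.imread('pics/s4.png');t0=cv2.imread('pics/t2.png')
for n,A,B in(('now',im,si),('old',t0,s0)):
  for k,ut,us in((4,(442,281.2),(401,222)),(5,(302,298.5),px('side',[.377,.0308,.05])[0])):
    for thr in(75,90,105):
      try: print(n,k,thr,'side',*tub(B,k,us,0,thr,'side'))
      except Exception as e: print(e)
    print(n,k,'top out',*tubx(A,k,ut,0,100,(-70,40)),*tubx(A,k,ut,0,60,(-140,0)))
```

```text
[ 0.47504036 -0.0611728   0.16744714] 29.25
now 4 75 side [ 0.41171355 -0.31622207] 0.00391967553874742 88
now 4 90 side [ 0.41210087 -0.31718639] 0.0037092110697309437 89
now 4 105 side [ 0.4098651  -0.46175899] 0.0030749649752894164 130
now 4 top out [ 0.4147 -0.3246] 0.001 28 [ 0.411  -0.3286] 0.0019 35
now 5 75 side [0.37435527 0.04612852] 0.005085956311683241 90
now 5 90 side [0.37635607 0.04471261] 0.004437024296226022 91
now 5 105 side [0.37745553 0.04129398] 0.003446983417428257 95
now 5 top out [0.3814 0.0213] 0.0012 20 [0.3718 0.0153] 0.0032 35
old 4 75 side [ 0.41171703 -0.31621077] 0.003994637603545034 88
old 4 90 side [ 0.41210923 -0.31695336] 0.004094826058582608 90
old 4 105 side [ 0.48579149 -0.44328423] 0.0006981855709104605 131
old 4 top out [ 0.4149 -0.325 ] 0.001 28 [ 0.4103 -0.3291] 0.0012 35
old 5 75 side [0.37435528 0.04612852] 0.005085956449259175 90
old 5 90 side [0.37635607 0.04471261] 0.00443702429458762 91
old 5 105 side [0.37669106 0.04243537] 0.00359314001720073 94
old 5 top out [0.3829 0.0119] 0.0016 25 [0.3869 0.0215] 0.0056 35
```

```bash
sed -i "s/ang=(-100,80)):/ang=(-100,80),n='top'):/; s/o=ray('top',\[uv\],z)\[0\];g/o=ray(n,[uv],z)[0] if len(uv)==2 else np.array(uv[:2]);g/; s/v=px('top',P)/v=px(n,P)/" h.py
python3 - <<'E'
from h import *
im=cv2.imread('pics/t12.png');si=cv2.imread('pics/s12.png');s0=cv2.imread('pics/s0.png') if 0 else cv2.imread('pics/side0.png')
for k,g in((4,(.413,-.33,0)),(5,(.377,.031,0))):
  for a in((-180,0),(-150,-30),(-170,10)): print(k,a,*tubx(si,k,g,0,60,a,'side'))
  u=px('side',[[g[0]+dx,g[1],TD[k][1]] for dx in(-.01,0,.01)]);print(u.round(1).tolist())
for k,g in((2,(.592,-.148,0)),(3,(.609,-.327,0)),(1,(.404,-.132,0))): print('start',k,*tubx(s0,k,g,0,60,(-160,-20),'side'))
# top view rows profile through tub4 centre, and tub5
g=cv2.cvtColor(im,2+4) if 0 else im.max(2)
r=int(px('top',[.413,-.33,.072])[0][1]);print(r,list(enumerate(g[r,418:466].tolist(),418)))
r=int(px('top',[.377,.031,.078])[0][1]);print(r,list(enumerate(g[r,285:325].tolist(),285)))
E
```

```text
4 (-180, 0) [ 0.4149 -0.3258] 0.0015 45
4 (-150, -30) [ 0.4152 -0.325 ] 0.0011 30
4 (-170, 10) [ 0.415  -0.3254] 0.0014 45
[[405.5, 214.9], [402.4, 214.1], [399.3, 213.3]]
5 (-180, 0) [0.3795 0.0427] 0.0023 45
5 (-150, -30) [0.3831 0.0421] 0.0009 30
5 (-170, 10) [0.3796 0.0424] 0.0021 45
[[360.6, 273.6], [357.0, 272.5], [353.4, 271.3]]
start 2 [ 0.6015 -0.1388] 0.0022 30
start 3 [ 0.6155 -0.324 ] 0.0012 35
start 1 [ 0.411  -0.1251] 0.0008 35
282 [(418, 141), (419, 140), (420, 141), (421, 140), (422, 138), (423, 129), (424, 103), (425, 68), (426, 43), (427, 37), (428, 47), (429, 65), (430, 80), (431, 87), (432, 87), (433, 88), (434, 89), (435, 90), (436, 90), (437, 89), (438, 89), (439, 90), (440, 90), (441, 90), (442, 91), (443, 91), (444, 90), (445, 91), (446, 90), (447, 91), (448, 88), (449, 79), (450, 64), (451, 48), (452, 41), (453, 38), (454, 37), (455, 39), (456, 50), (457, 70), (458, 85), (459, 98), (460, 118), (461, 133), (462, 136), (463, 138), (464, 138), (465, 138)]
299 [(285, 142), (286, 142), (287, 141), (288, 140), (289, 135), (290, 120), (291, 103), (292, 89), (293, 73), (294, 52), (295, 41), (296, 44), (297, 51), (298, 54), (299, 58), (300, 68), (301, 79), (302, 86), (303, 92), (304, 96), (305, 96), (306, 89), (307, 73), (308, 68), (309, 82), (310, 93), (311, 95), (312, 87), (313, 75), (314, 73), (315, 82), (316, 96), (317, 116), (318, 131), (319, 137), (320, 139), (321, 138), (322, 138), (323, 138), (324, 138)]
```

The tub hasn't moved. My y estimate was biased because, off-axis, the silhouette's near edge is the outer wall and not the rim. From the rim edges (columns 429 to 460), tub4's y is about -0.336. I'll retry there.

>>> arm_command:
  increments:
    - [-12,60,0,0,24]
    - [-24,120,0,0,24]
    - [-36,180,0,0,24]
    - [-48,240,0,0,24]
    - [-62,300,0,0,24]
    - [-62,311,0,0,24]
    - [-62,311,60,0,24]
    - [-62,311,60,0,24]

```text
t: 30.25
tcp_pos: [0.408, -0.3696, 0.1034]
tcp_rot: [-3.135, 0.008, -0.007]
ft_force: [-0.8, 0.2, 0.1]
finger_gap: 0.0238
grasp_force: 0.0
```

>>> arm_command:
  increments:
    - [0,0,0,0,24]
    - [0,0,0,0,24]
    - [0,0,25,0,24]
    - [0,0,44,0,24]
    - [0,0,44,0,24]
    - [0,0,44,0,24]

```text
t: 31.0
tcp_pos: [0.4122, -0.372, 0.0644]
tcp_rot: [3.14, -0.002, -0.005]
ft_force: [-1.3, -1.2, 1.3]
finger_gap: 0.0236
grasp_force: 0.0
```

>>> arm_command:
  increments:
    - [0,0,6,0,24]
    - [0,0,6,0,24]
    - [0,0,6,0,0]
    - [0,0,6,0,0]
    - [0,0,6,0,0]
    - [0,0,6,0,0]

```text
t: 31.75
tcp_pos: [0.4115, -0.3716, 0.0572]
tcp_rot: [3.141, -0.0, -0.005]
ft_force: [-0.2, 0.9, 4.3]
finger_gap: 0.0074
grasp_force: 83.1
```

>>> arm_command:
  increments:
    - [0,0,-45,0,0]
    - [0,0,-95,0,0]
    - [0,0,-140,0,0]
    - [8,-50,-140,0,0]
    - [16,-100,-140,0,0]
    - [24,-150,-140,0,0]
    - [32,-200,-140,0,0]
    - [40,-250,-140,0,0]

```text
t: 32.75
tcp_pos: [0.4525, -0.1201, 0.1963]
tcp_rot: [3.142, 0.0, -0.006]
ft_force: [0.9, 0.6, -1.3]
finger_gap: 0.0071
grasp_force: 83.3
```

>>> arm_command:
  increments:
    - [8,-50,0,0,0]
    - [16,-100,0,0,0]
    - [24,-150,0,0,0]
    - [32,-200,0,0,0]
    - [40,-250,0,0,0]
    - [46,-306,0,0,0]
    - [46,-306,0,0,0]
    - [46,-306,0,0,0]

```text
t: 33.75
tcp_pos: [0.4997, 0.1837, 0.196]
tcp_rot: [3.14, 0.001, -0.004]
ft_force: [-0.3, 0.1, -0.6]
finger_gap: 0.0067
grasp_force: 83.4
```

>>> arm_command:
  increments:
    - [0,0,30,0,0]
    - [0,0,40,0,0]
    - [0,0,40,0,0]
    - [0,0,40,0,0]

```text
t: 34.25
tcp_pos: [0.5009, 0.1838, 0.1577]
tcp_rot: [-3.141, -0.002, -0.006]
ft_force: [-0.9, 0.1, -0.3]
finger_gap: 0.0069
grasp_force: 83.3
```

Run:
```python
from h import *
si=look('side','s13');s=ctrl.sense();print(s['tcp_pos'],s['t']);T=s['tcp_pos']
g=si.max(2).astype(int)
z4=T[2]-.0572+.072
# compare u extents of tub4 (lit against bg) with tub3 rim extents
for name,c,r,z in(('tub4',(T[0]+.0015,T[1]+.036),.04,z4-.02),('tub3',(.4985,.2202),.052,.094)):
    a=np.linspace(0,6.28,180);p=px('side',np.c_[c[0]+r*np.cos(a),c[1]+r*np.sin(a),np.full(180,z)])
    v=int(p[:,1].mean());u0,u1=int(p[:,0].min()),int(p[:,0].max());print(name,v,u0,u1)
    print(g[v,u0-8:u0+8].tolist(),g[v,u1-8:u1+8].tolist())
```

```text
[0.50091042 0.18400766 0.15776804] 34.3
tub4 268 250 286
[197, 196, 196, 196, 196, 197, 199, 200, 196, 160, 88, 59, 64, 72, 84, 95] [104, 99, 87, 74, 61, 54, 52, 51, 63, 125, 190, 201, 199, 199, 199, 199]
tub3 290 248 294
[198, 199, 202, 205, 205, 204, 198, 189, 162, 133, 118, 110, 82, 56, 51, 53] [52, 50, 51, 50, 54, 66, 68, 65, 60, 64, 69, 73, 78, 83, 86, 87]
```

>>> arm_command:
  increments:
    - [-3,0,25,0,0]
    - [-3,0,40,0,0]
    - [-3,0,50,0,0]
    - [-3,0,57,0,0]
    - [-3,0,61,0,0]

```text
t: 34.92
tcp_pos: [0.4975, 0.1842, 0.0956]
tcp_rot: [3.142, -0.0, -0.005]
ft_force: [-0.5, 0.6, -1.2]
finger_gap: 0.007
grasp_force: 83.3
```

>>> arm_command:
  increments:
    - [0,0,0,0,16]
    - [0,0,0,0,16]
    - [0,0,0,0,16]
    - [0,0,-50,0,18]
    - [0,0,-100,0,24]
    - [-30,50,-100,0,24]
    - [-60,100,-100,0,24]
    - [-90,150,-100,0,24]

```text
t: 35.92
tcp_pos: [0.4055, 0.0334, 0.1962]
tcp_rot: [3.141, -0.001, -0.004]
ft_force: [1.6, -0.1, 0.4]
finger_gap: 0.0241
grasp_force: 0.0
```

>>> arm_command:
  increments:
    - [-29,27,0,0,24]
    - [-29,27,0,0,24]
    - [-29,27,50,0,24]
    - [-29,27,95,0,24]
    - [-29,27,95,0,24]
    - [-29,27,95,0,24]

```text
t: 36.67
tcp_pos: [0.379, 0.0081, 0.102]
tcp_rot: [-3.142, -0.003, -0.005]
ft_force: [0.6, 0.3, 1.1]
finger_gap: 0.024
grasp_force: 0.0
```

Run:
```python
from h import *
im=look('side','s14');s=ctrl.sense();print(s['tcp_pos'])
print(*tubx(im,5,(.377,.031,0),0,60,(-170,10),'side'))
```

```text
[0.37925265 0.00802712 0.10236518]
[0.3778 0.0371] 0.0012 45
```

>>> arm_command:
  increments:
    - [-1,1,20,0,24]
    - [-1,1,36,0,24]
    - [-1,1,36,0,24]
    - [-1,1,36,0,0]
    - [-1,1,36,0,0]
    - [-1,1,36,0,0]
    - [-1,1,36,0,0]

```text
t: 37.6
tcp_pos: [0.3778, 0.0068, 0.0662]
tcp_rot: [3.141, -0.004, -0.005]
ft_force: [-0.2, 0.5, 7.1]
finger_gap: 0.0077
grasp_force: 76.3
```

>>> arm_command:
  increments:
    - [0,0,-45,0,0]
    - [0,0,-95,0,0]
    - [0,0,-140,0,0]
    - [30,-47,-140,0,0]
    - [60,-95,-140,0,0]
    - [90,-142,-140,0,0]
    - [119,-189,-140,0,0]
    - [119,-189,-140,0,0]

```text
t: 38.6
tcp_pos: [0.4978, 0.198, 0.2046]
tcp_rot: [-3.141, -0.001, -0.002]
ft_force: [-0.9, -0.7, -0.3]
finger_gap: 0.0073
grasp_force: 76.5
```

>>> arm_command:
  increments:
    - [0,0,0,0,0]
    - [0,0,30,0,0]
    - [0,0,30,0,0]
    - [0,0,30,0,0]

```text
t: 39.1
tcp_pos: [0.4963, 0.1945, 0.1759]
tcp_rot: [-3.141, -0.001, -0.006]
ft_force: [-0.4, 1.0, -0.3]
finger_gap: 0.0076
grasp_force: 76.5
```

>>> arm_command:
  increments:
    - [2,-2,25,0,0]
    - [2,-2,40,0,0]
    - [2,-2,50,0,0]
    - [2,-2,57,0,0]
    - [2,-2,61,0,0]

```text
t: 39.72
tcp_pos: [0.4987, 0.1972, 0.1141]
tcp_rot: [-3.141, -0.001, -0.005]
ft_force: [-0.6, -1.1, 17.4]
finger_gap: 0.0076
grasp_force: 78.6
```

>>> arm_command:
  increments:
    - [0,0,0,0,16]
    - [0,0,0,0,16]
    - [0,0,0,0,16]
    - [0,0,-50,0,18]
    - [0,0,-85,0,18]
    - [0,60,-85,0,40]
    - [0,120,-85,0,60]
    - [0,180,-85,0,60]

```text
t: 40.72
tcp_pos: [0.4971, 0.0156, 0.1991]
tcp_rot: [3.141, -0.001, -0.004]
ft_force: [1.8, -0.5, -0.8]
finger_gap: 0.06
grasp_force: 0.0
```

>>> arm_command:
  increments:
    - [0,40,0,0,60]
    - [0,80,0,0,60]
    - [0,80,0,0,60]

```text
t: 41.1
tcp_pos: [0.4968, -0.0649, 0.1988]
tcp_rot: [3.141, -0.0, -0.009]
ft_force: [0.2, 0.4, 0.9]
finger_gap: 0.0601
grasp_force: 0.0
```

Run:
```python
from h import *
im=look('top','t15');si=look('side','s15');s=ctrl.sense();print(s['tcp_pos'],s['t'],s['ft_force'])
a=cv2.resize(im[205:300,180:290],(440,380),interpolation=cv2.INTER_CUBIC);b=cv2.resize(si[220:340,210:320],(350,380),interpolation=cv2.INTER_CUBIC)
cv2.imwrite('pics/c15.png',np.hstack([a,b]))
```

```text
[ 0.49679542 -0.06273847  0.19878826] 41.2 [ 0.06646032 -0.27447001 -0.35048241]
```

View pics/c15.png

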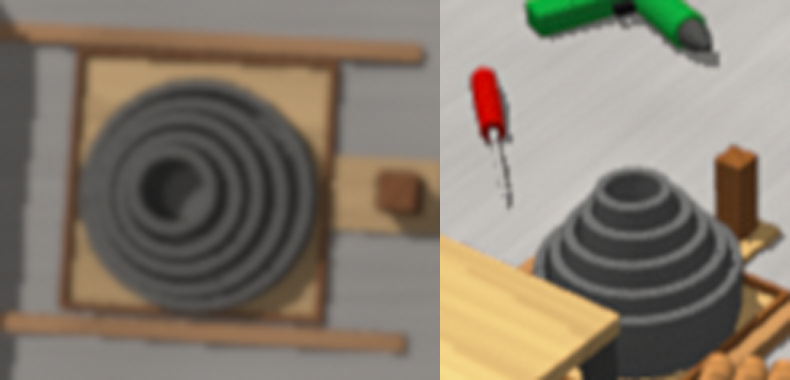

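The nest is concentric and fully seated. Now I'll close the fingers and push the handle post from behind.

>>> arm_command:
  increments:
    - [-2,-40,0,0,0]
    - [-2,-78,0,0,0]
    - [-2,-78,50,0,0]
    - [-2,-78,100,0,0]
    - [-2,-78,150,0,0]
    - [-2,-78,162,0,0]
    - [-2,-78,162,0,0]
    - [-2,-78,162,0,0]

```text
t: 42.2
tcp_pos: [0.4969, 0.0154, 0.0386]
tcp_rot: [-3.142, -0.004, -0.005]
ft_force: [0.0, 0.5, 0.7]
finger_gap: 0.0
grasp_force: 0.0
```

>>> arm_command:
  increments:
    - [0,-10,0,0,0]
    - [0,-20,0,0,0]
    - [0,-28,0,0,0]
    - [1,-36,0,0,0]
    - [1,-42,0,0,0]
    - [2,-48,0,0,0]
    - [2,-54,0,0,0]
    - [3,-60,0,0,0]

```text
t: 43.2
tcp_pos: [0.4986, 0.0742, 0.0371]
tcp_rot: [3.139, 0.0, -0.004]
ft_force: [-0.5, -7.2, 2.9]
finger_gap: 0.0
grasp_force: 3.4
```

>>> arm_command:
  increments:
    - [1,-8,0,0,0]
    - [1,-16,0,0,0]
    - [2,-24,0,0,0]
    - [2,-32,0,0,0]
    - [3,-40,0,0,0]
    - [4,-48,0,0,0]
    - [4,-56,0,0,0]
    - [5,-64,0,0,0]

```text
t: 44.2
tcp_pos: [0.5037, 0.1381, 0.0371]
tcp_rot: [3.139, 0.001, -0.004]
ft_force: [-1.3, -8.3, 4.9]
finger_gap: 0.0
grasp_force: 3.8
```

>>> arm_command:
  increments:
    - [1,-8,0,0,0]
    - [1,-16,0,0,0]
    - [2,-24,0,0,0]
    - [2,-32,0,0,0]
    - [3,-40,0,0,0]
    - [4,-48,0,0,0]
    - [4,-56,0,0,0]
    - [5,-64,0,0,0]

```text
t: 45.2
tcp_pos: [0.5089, 0.2018, 0.0371]
tcp_rot: [3.138, 0.001, -0.004]
ft_force: [-0.0, -7.7, 4.5]
finger_gap: -0.0001
grasp_force: 4.2
```

Run:
```python
from h import *
si=look('side','s16');s=ctrl.sense();print(s['tcp_pos'],s['t'],s['ft_force'])
```

```text
[0.50920302 0.20295598 0.03711281] 45.25 [-0.82789552 -4.47197753  3.54083703]
```

>>> arm_command:
  increments:
    - [0,-4,0,0,0]
    - [1,-8,0,0,0]
    - [1,-12,0,0,0]
    - [1,-16,0,0,0]
    - [2,-20,0,0,0]
    - [2,-24,0,0,0]
    - [2,-27,0,0,0]
    - [2,-30,0,0,0]

```text
t: 46.25
tcp_pos: [0.5111, 0.2316, 0.037]
tcp_rot: [3.138, 0.001, -0.004]
ft_force: [-0.9, -8.8, 5.0]
finger_gap: -0.0001
grasp_force: 4.3
```

>>> arm_command:
  increments:
    - [0,-2,0,0,0]
    - [0,-4,0,0,0]
    - [0,-6,0,0,0]

```text
t: 46.62
tcp_pos: [0.511, 0.2368, 0.037]
tcp_rot: [3.137, 0.001, -0.004]
ft_force: [-0.9, -15.1, 7.8]
finger_gap: -0.0002
grasp_force: 6.7
```

>>> arm_command:
  increments:
    - [0,-1,0,0,0]
    - [0,-2,0,0,0]
    - [0,-3,0,0,0]

```text
t: 47.0
tcp_pos: [0.51, 0.2373, 0.037]
tcp_rot: [3.133, 0.004, -0.003]
ft_force: [-1.4, -21.3, 11.1]
finger_gap: -0.0002
grasp_force: 9.8
```

>>> arm_command:
  increments:
    - [0,-2,0,0,0]
    - [0,-4,0,0,0]
    - [0,-4,0,0,0]

```text
t: 47.38
tcp_pos: [0.508, 0.238, 0.037]
tcp_rot: [3.127, 0.009, -0.001]
ft_force: [-4.1, -30.2, 16.3]
finger_gap: -0.0002
grasp_force: 14.2
```

>>> arm_command:
  increments:
    - [0,6,0,0,0]
    - [0,30,0,0,0]
    - [0,80,0,0,0]
    - [0,140,0,0,0]
    - [0,200,-40,0,0]
    - [0,260,-100,0,0]
    - [0,300,-130,0,0]
    - [0,300,-130,0,0]

```text
t: 48.38
tcp_pos: [0.5113, -0.0559, 0.1693]
tcp_rot: [3.141, -0.005, -0.008]
ft_force: [0.8, 1.8, -0.0]
finger_gap: -0.0001
grasp_force: 0.0
```

Run:
```python
from h import *
im=look('top','t17');si=look('side','s17');s=ctrl.sense();print(s['tcp_pos'],s['t'],s['ft_force'])
def post(im):
    h=cv2.cvtColor(im,cv2.COLOR_BGR2HSV)
    m=((h[...,0]<14)&(h[...,1]>110)&(h[...,2]>60)&(h[...,2]<150)).astype(np.uint8)
    o=[]
    n,l,st,c=cv2.connectedComponentsWithStats(m)
    for i in range(1,n):
        if 60<st[i,4]<400 and 150<c[i][0]<300 and 220<c[i][1]<290: o.append((st[i].tolist(),c[i].round(1).tolist(),ray('top',[c[i]],.08).round(4).tolist()))
    return o
print(post(cv2.imread('pics/t15.png')));print(post(im))
for n,A in(('old',cv2.imread('pics/t15.png')),('new',im)):
    print(n,A[252,150:300].max(1).tolist())
```

```text
[ 0.51060835 -0.05465569  0.16770712] 48.475 [ 0.59060119 -0.19768199 -0.37178303]
[([274, 248, 11, 10, 92], [279.4, 252.8], [[0.4953, 0.0836]])]
[([186, 217, 9, 30, 61], [191.8, 228.9], [[0.5608, 0.3064]]), ([201, 245, 11, 10, 90], [205.8, 249.2], [[0.5082, 0.2709]]), ([172, 263, 20, 21, 64], [186.4, 276.3], [[0.4402, 0.3202]])]
old [168, 168, 159, 132, 98, 80, 77, 79, 79, 79, 80, 80, 80, 80, 80, 80, 80, 80, 80, 80, 80, 81, 81, 81, 80, 81, 81, 82, 81, 82, 81, 81, 81, 82, 81, 83, 98, 121, 137, 141, 142, 142, 142, 141, 141, 137, 126, 108, 88, 82, 87, 91, 90, 89, 88, 88, 87, 79, 76, 84, 87, 84, 85, 84, 69, 49, 35, 31, 32, 33, 37, 45, 50, 52, 52, 52, 53, 56, 64, 74, 81, 87, 85, 74, 53, 40, 50, 73, 85, 79, 61, 49, 60, 78, 83, 68, 47, 43, 59, 78, 83, 71, 53, 45, 58, 77, 83, 74, 61, 61, 67, 71, 88, 123, 153, 167, 172, 172, 171, 172, 172, 171, 165, 151, 131, 119, 117, 117, 116, 113, 111, 112, 110, 97, 75, 71, 93, 122, 143, 149, 140, 136, 138, 141, 141, 141, 142, 142, 142, 141]
new [166, 167, 158, 131, 94, 65, 51, 41, 34, 32, 33, 38, 44, 47, 44, 37, 33, 37, 53, 72, 75, 61, 41, 33, 43, 64, 79, 80, 63, 43, 34, 43, 63, 79, 79, 63, 43, 36, 44, 60, 65, 62, 68, 87, 116, 148, 166, 171, 171, 163, 145, 126, 115, 111, 109, 110, 112, 112, 110, 100, 76, 52, 42, 41, 43, 56, 78, 93, 98, 98, 96, 100, 118, 132, 137, 138, 139, 139, 138, 139, 138, 139, 139, 139, 139, 140, 139, 140, 139, 140, 140, 140, 141, 141, 140, 140, 141, 141, 142, 141, 142, 141, 142, 141, 141, 141, 141, 141, 141, 141, 140, 141, 141, 140, 140, 140, 140, 140, 140, 140, 140, 140, 139, 140, 140, 140, 140, 140, 140, 139, 140, 140, 140, 140, 139, 140, 141, 141, 139, 140, 140, 140, 140, 140, 140, 141, 140, 140, 141, 140]
```

Run:
```python
from h import *
for f in('t15','t17'):
    im=cv2.imread(f'pics/{f}.png').astype(int);off=0 if f=='t17' else 72
    S=im[...,2]-im[...,0]; P=[]
    # rear rim = darkest red-channel column before bright bench, rows clear of the tongue
    for v in list(range(222,236))+list(range(266,280)):
        seg=im[v,180+off:202+off,2];bench=np.argmax(np.diff(S[v,182+off:202+off])*-1);P.append((182+off+bench+.5,v))
    Q=ray('top',P,.018);p,r=np.polyfit(Q[:,0],Q[:,1],1),None
    res=Q[:,1]-np.polyval(p,Q[:,0]);k=abs(res)<.004;p=np.polyfit(Q[k,0],Q[k,1],1);print(f,p.round(4),k.sum(),'edge y at .505:',np.polyval(p,.505).round(4))
t=cv2.imread('pics/t17.png').astype(int).max(2)
# shelf front edge angle (z .164)
P=[(150+np.argmin(np.diff(t[v,150:166])),v) for v in range(198,292,3)];Q=ray('top',P,.164);print('shelf',np.polyfit(Q[:,0],Q[:,1],1).round(4))
```

```text
t15 [-0.0687  0.1693] 28 edge y at .505: 0.1346
t17 [-0.0634  0.3535] 28 edge y at .505: 0.3215
shelf [-0.0718  0.412 ]
```

```bash
python3 -c "
from rig import ctrl
print(ctrl.sign_off())"
```

```text
the job is handed in; nothing more can be done
None
```

I nested all five tubs upright in the caddy and pushed it until it stalled against the cork bin (about 188 mm of travel, 30 N at the stop). I then backed the arm clear and handed the job in; the result did not report pass or fail.

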